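# Stopper the mixing jar and put it away in the drawer

## Robot

A 6-joint arm with a two-finger parallel gripper is mounted at the origin on the work surface. World frame = base frame: x ahead of the robot, y to its left, z up, the work surface at z = 0. Lengths are in mm, angles in rad, forces in N, time in s.
With the tool pointing down it reaches from about 400 to 925 mm from the base axis. Payload 12.5 kg.
Tool frame: the origin (TCP) lies at the centre of the arm's flange, where the gripper is bolted on; the fingertips stand 190 mm ahead of it and the grasp point (between the pads) lies 171 mm ahead of it; z points along the fingers, y is the line along which they close (so a half turn about z gives the same grasp; the last joint's range is limited). The gripper opens to 95 mm and grips with 3 to 60 N. Pads are 20 mm wide; open, the fingers measure 119 mm over their backs; the gripper's body (75 mm by 180 mm) begins 59 mm behind the grasp point.
Start: joints at [-1.272, 0.491, 1.559, -0, 1.092, -0.106], TCP at [246.166, -574.48, 404.761] pointing down, gripper open.
Joint ranges: [-3.1, 3.1], [-0.84, 2.19], [0.05, 2.79], [-1.13, 4.28], [0.06, 2.93], [-2.69, 2.69]. Speed limits (rad/s): [2.22, 2.22, 2.79, 3.14, 3.14, 3.14].

## Interface

Orientations are given as a rotation vector (axis times angle).
In Python, from cell import get_state, cams, ticket gives the robot as it stands.
- The arm moves only by the tool send_rows, never from a script. Its argument "commands" is a list of rows, each an object of numbers: "x", "y", "z": the shift along the tool's x, y, z in mm; "twist": the turn about the tool's z in rad. In form: [{"x": .., "y": .., "z": .., "twist": ..}, ...]. A call has 1 to 10 rows; each row is the pose to reach, as a shift and turn from the pose commanded when the call began, along the tool's axes at that moment; what a row does not reach only later rows make up. A row lasts 1/10 s, in which the tool goes at most 50 mm and 8.59 degrees, less where a joint would pass 70% of its speed; a pose out of reach is approached as far as the arm can. A call with a gripper value outside its range is refused whole. "claw" is the opening, from 0 (shut) to 1 (fully open), set as the call begins (left out, the last holds). The fingers move at their own pace and stop on an object; "force" is the grip in N (left out, the last holds). Time passes only in rows, so rows that repeat a pose let the fingers close. It gives the time, the measured TCP pose, the force, the opening and the grip force at its end, in the units of the state.
- get_state(): the state, without advancing time (a new reading comes with each control period).
- cams.camera(name): name is "side" or "top"; returns the picture (480x640x3 uint8, red, green, blue); there is no depth.
- cams.get_calibration(name): a dict with "mtx" (3x3 intrinsics, pixels), "position" and "rotation" of the camera in the world. Camera axes: x right, y down, z forward; pixel columns grow to the right and rows downward; lengths in mm; the calibration is good to about 2 mm. A picture is of the moment at which its call begins. get_calibration takes no time and is no camera call.
- ticket.close_job(): hands the job in; it is judged then, once.
The state is a dict: "clock": time; "joint_positions": joint angles; "qd": joint speeds; "joint_torque": joint torques, N m; "position": TCP position; "eef_rot": TCP orientation; "wrist_force": force on the tool from outside, world axes, zero at the start; "ft_torque": the same for the moment, N m; "gripper_width": finger opening in mm; "grasp_force": force on a finger pad.
Only numpy, scipy, OpenCV 4.12 (cv2) and the standard library are available. Lean on these libraries where they do the work, as an engineer would, in place of code of your own. Each camera call takes 0.05 s, during which the arm holds its last target. There are 200 camera calls.

## Task

The empty mixing jar on the cutting mat needs closing and putting away: lower the loose stopper into its open neck and let go only once the stopper is fully home, its flange resting on the rim. Then stand the stoppered jar upright in the open drawer and slide the drawer fully shut, with the stopper still home. Do not tip the jar, and leave the other things on the bench where they are.

Things in the scene. Friction and masses are not known exactly. Their poses are not given: they have to be found in the camera images.
- jar: squat wide-necked open jar of amber glass, 76 mm tall, 0.18 kg; origin at the centre of its underside, z up along its axis. Body 64 mm diameter up to 40 mm, shoulder sloping in from 40 to 50 mm, straight neck 46 mm outside diameter from 50 to 76 mm, bore 34 mm. Stands on the green mat (top 3 mm above the bench)
- jar_rim (a point): centre of the jar's mouth, at the rim's height (76 mm above the jar's underside). With the stopper home the jar is 107 mm tall; it is best gripped across the neck from above
- stopper: white plastic tapered stopper, 67 mm tall, 45 g, standing on its narrow end on the mat; origin at the centre of the narrow end's face, z up along its axis. Tapered plug 25 mm diameter at the narrow end, 31 mm at 36 mm up; then a flange 40 mm diameter, 5 mm thick (36 to 41 mm); above it a round knob 24 mm diameter from 41 to 67 mm, to grip it by
- stopper_seat (a point): centre of the underside of the stopper's flange, 36 mm above its narrow end; lies at the rim's centre when fully home
- stopper_knob (a point): centre of the stopper's knob, 54 mm above its narrow end
- cab: wooden one-drawer cabinet 240 x 240 mm, 152 mm tall, fixed to the bench; origin at the centre of its underside; its x axis points from the front to the back (away from the robot); the drawer slides out along its -x. The front of its top board is 105 mm ahead of the origin (x = -105 mm): of the drawer only the part pulled out past it is open above
- cab_drawer0 (a joint): how far the drawer is pulled out, m: 0 is shut, about 0.14 at the start; slides easily (a few N) and stays where it is left. Shut, there is 118 mm of height above the drawer's inner floor
- drawer_floor (a point): centre of the drawer's inner floor (22 mm above the bench), moves with the drawer, axes as the cabinet's. Inside the drawer is 195 mm long (x) and 198 mm wide (y); side walls reach 108 mm above the floor. Its 15 mm thick front panel, 234 mm wide, has its outer face 118.5 mm ahead (x = -118.5 mm) and its top edge 116 mm above the floor.
- cab_drawer0_handle (a point): middle of the drawer's steel bar handle, 117 mm long across the front, 35 mm ahead of the panel's outer face, 92 mm above the drawer's inner floor; moves with the drawer
- slim: bystander: slim closed bottle of amber glass, 42 mm diameter, 95 mm tall, with a white cap; origin at the centre of its underside
- loco: bystander: model diesel locomotive, 200 x 40 x 58 mm, lying along its own x axis; origin at the centre of its underside
- pot_a: bystander: small closed paint pot of clear glass with a white cap, 34 mm diameter, 40 mm tall; origin at the centre of its underside
- pot_b: bystander: small closed paint pot like the first; origin at the centre of its underside
- driver: bystander: screwdriver 160 mm long lying along its own x axis; origin at its middle, underside
- brush: bystander: brush 160 mm long lying along its own x axis; origin at its middle, underside
Mind the look-alikes: they are no part of the job. Leave any red or yellow look-alike of the jar alone. Leave any red look-alike of the stopper alone.

How it is judged:
By the outcome, as a careful person would: the job done as asked, in the order asked, and still so for the second after the job is handed in, with the robot touching nothing.
It also fails if it takes over 72 s, if anything falls off the work surface, if the arm or the gripper's body presses on something with over 40 N, if the wrist force passes 120 N, or if a joint passes its speed limit or range.

## Working session

There is one attempt and no reset: what is moved stays moved. The work goes in short steps, Python scripts to look and compute and a tool call to move; the robot and the scene stay as the last step left them, time stands still between calls to the robot, and variables do not carry over. Pictures are saved under pics/ and viewed, at most 10 in all, crops included, and the job is handed in when it is done.

Besides the shell and the picture viewer there is one more tool, called as name(argument=value, ...) on one line, values as JSON. send_rows: Moves the arm, as the interface text tells. Its arguments: {"type":"object","properties":{"commands":{"type":"array"},"claw":{"type":"number"},"force":{"type":"number"}},"required":["commands"]}

```bash
mkdir -p pics; python3 - <<'E'
from cell import get_state,cams
import cv2
for n in("top","side"):
    cv2.imwrite(f"pics/{n}0.png",cams.camera(n)[:,:,::-1]); print(n,cams.get_calibration(n))
s=get_state();print(s)
E
```

```text
top {'mtx': array([[550.29544256,   0.        , 317.19943632],
       [  0.        , 550.29544256, 236.42789822],
       [  0.        ,   0.        ,   1.        ]]), 'position': array([ 354.13893555, -109.69626647, 1445.88029611]), 'rotation': array([-2.1696272 ,  2.11316212, -0.17408146])}
side {'mtx': array([[453.42069661,   0.        , 316.71245923],
       [  0.        , 453.42069661, 235.8253868 ],
       [  0.        ,   0.        ,   1.        ]]), 'position': array([   80.66426726, -1069.57813312,   747.19423707]), 'rotation': array([-2.08172897,  0.53713711, -0.26260806])}
{'clock': 0.1, 'joint_positions': array([-1.27158919e+00,  4.91459315e-01,  1.55939455e+00,  2.12540243e-05,
        1.09171000e+00, -1.05579483e-01]), 'qd': array([ 0.00052507, -0.00169275, -0.00168829, -0.00052243, -0.00087161,
       -0.00147196]), 'joint_torque': array([ 2.32259023e-03, -6.13626981e+01, -2.58606631e+01,  6.93965843e-02,
        4.69795126e-02, -3.68454937e-05]), 'position': array([ 246.16215145, -574.44095665,  404.24284855]), 'eef_rot': array([-3.07652177e+00, -6.31295484e-01,  1.17948244e-04]), 'wrist_force': array([-0.00880119,  0.35448283,  0.4592737 ]), 'ft_torque': array([-0.00736789, -0.02015312,  0.07124188]), 'grasp_force': 0.0, 'gripper_width': 95.19355261777798}
```

View pics/top0.png

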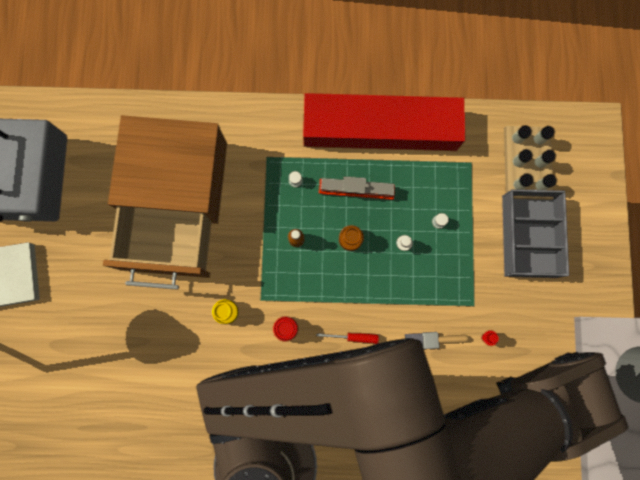

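View pics/side0.png

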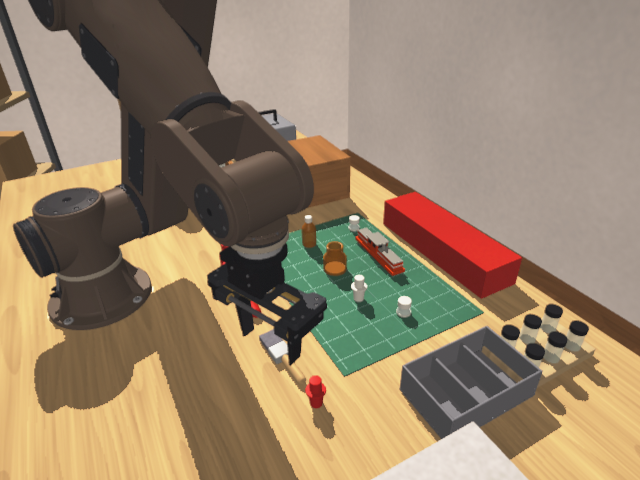

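Top view: the jar candidates are amber (351,238), yellow (225,312) and red (286,328). The amber one on the mat fits. For the stopper, white (404,243) has a knob and flange in the side view at (359,288). White (441,221) and (296,179) are the squat pots, and red (490,338) is the look-alike. I'll confirm with an enlarged crop of both views.

```bash
python3 - <<'E'
import cv2,numpy as np
t=cv2.imread("pics/top0.png");s=cv2.imread("pics/side0.png")
a=cv2.resize(t[205:265,325:465],None,fx=5.7,fy=5.7,interpolation=cv2.INTER_CUBIC)[:,:798]  # top crop
b=cv2.resize(s[225:325,300:420],None,fx=2.5,fy=2.5,interpolation=cv2.INTER_CUBIC)
c=cv2.resize(t[110:300,100:240],None,fx=1.3,fy=1.3)
o=np.zeros((600,800,3),np.uint8);o[:a.shape[0],:a.shape[1]]=a;o[345:595,:300]=b;o[345:592,320:502]=c
cv2.imwrite("pics/crop1.png",o)
d=cv2.resize(t[195:300,95:235],None,fx=5.7,fy=5.7,interpolation=cv2.INTER_CUBIC)
cv2.imwrite("pics/crop2.png",d)
E
```

```text
(no output)
```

View pics/crop1.png

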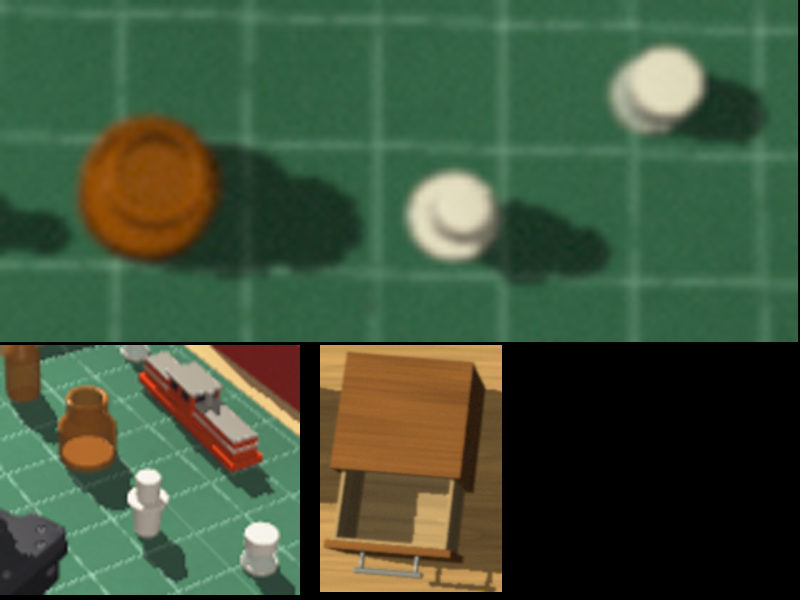

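View pics/crop2.png

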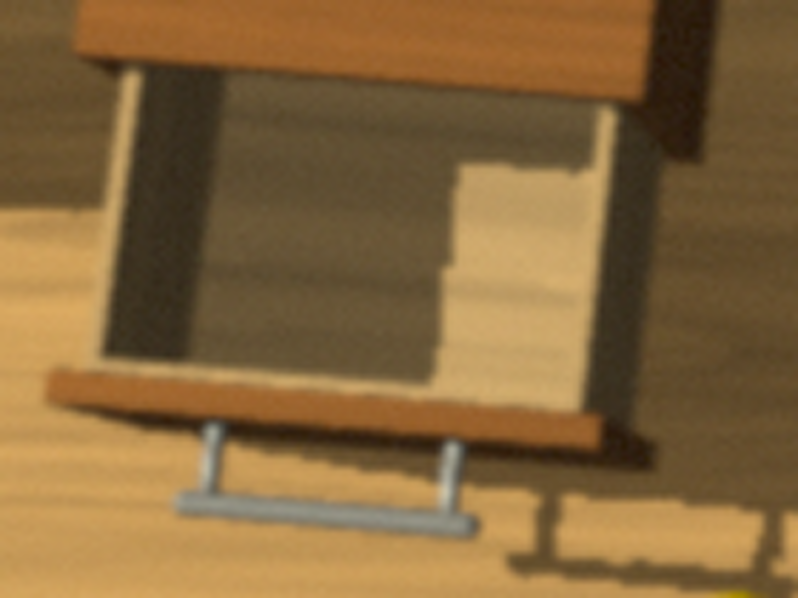

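Confirmed: the jar is the amber one with an open bore at crop (157,172). The stopper has its flange at (452,216) and knob at (464,208), and the plain cylinder at upper right is a pot. The drawer handle ends are at (175,502) and (478,525) in the second crop, and the drawer is empty.

```bash
cat > h.py <<'E'
import numpy as np,cv2
from cell import get_state,cams
from scipy.spatial.transform import Rotation as R
def w(cam,u,v,z):
    c=cams.get_calibration(cam); r=R.from_rotvec(c["rotation"]).as_matrix()
    d=r@np.linalg.solve(c["mtx"],[u,v,1]); p=np.array(c["position"]); return p+d*(z-p[2])/d[2]
def pix(cam,P):
    c=cams.get_calibration(cam); r=R.from_rotvec(c["rotation"]).as_matrix()
    q=c["mtx"]@(r.T@(np.array(P,float)-c["position"])); return q[:2]/q[2]
def tool():
    s=get_state(); return np.array(s["position"]),R.from_rotvec(s["eef_rot"]).as_matrix()
E
python3 - <<'E'
from h import *
np.set_printoptions(precision=1,suppress=True)
f=lambda x,y,ox,oy,s=5.7:((x+.5)/s-.5+ox,(y+.5)/s-.5+oy)
for n,x,y,z in[("bore",157,172,79),("body",149,188,33),("flange",452,216,43),("knob",464,208,70)]:
    print(n,w("top",*f(x,y,325,205),z))
for n,x,y,z in[("rim_s",87,53,79),("knob_s",149,132,70)]: print(n,w("side",*f(x,y,300,225,2.5),z))
for n,x,y,z in[("hL",175,502,118),("hR",478,525,118),("pBL",48,370,138),("pFL",46,402,138),("pBR",602,415,138),("pFR",602,450,138),("topL",75,57,152),("topR",645,102,152)]: print(n,w("top",*f(x,y,95,195),z))
print(w("top",225,312,79),w("top",286,328,79))
print(tool()[1])
E
```

```text
bore [ 577.9 -201.2   79. ]
body [ 577.9 -200.7   33. ]
flange [ 567.2 -337.4   43. ]
knob [ 566.8 -338.4   70. ]
rim_s [ 579.2 -206.1   79. ]
knob_s [ 568.9 -343.5   70. ]
hL [440.1 345.3 118. ]
hR [433.8 217.  118. ]
pBL [492.5 395.8 138. ]
pFL [479.  395.5 138. ]
pBR [479.7 163.4 138. ]
pFR [465.1 162.5 138. ]
topL [623.4 390.6 152. ]
topR [610.6 150.3 152. ]
[377.1 108.4  79. ] [342.2 -42.9  79. ]
[[ 0.9  0.4 -0. ]
 [ 0.4 -0.9  0. ]
 [ 0.  -0.  -1. ]]
```

send_rows(commands=[{"x": 30,"y": -7,"z": 0,"twist": 0.05},{"x": 75,"y": -17,"z": 0,"twist": 0.1},{"x": 120,"y": -28,"z": 0,"twist": 0.16},{"x": 165,"y": -38,"z": 0,"twist": 0.22},{"x": 210,"y": -48,"z": 0,"twist": 0.28},{"x": 255,"y": -59,"z": 0,"twist": 0.34},{"x": 300,"y": -69,"z": 0,"twist": 0.4},{"x": 340,"y": -78,"z": 0,"twist": 0.43},{"x": 370,"y": -85,"z": 0,"twist": 0.45},{"x": 387,"y": -89,"z": 0,"twist": 0.46}], claw=0.7, force=15)

```text
clock: 1.1
position: [568.7, -338.4, 404.2]
eef_rot: [-3.14, 0.085, 0.001]
wrist_force: [-0.5, -0.6, 0.2]
gripper_width: 66.5
grasp_force: 0.0
```

Down to 85 mm above the grasp, then a look with the side camera.

send_rows(commands=[{"x": 0,"y": 0,"z": 30},{"x": 0,"y": 0,"z": 60},{"x": 0,"y": 0,"z": 90},{"x": 0,"y": 0,"z": 108},{"x": 0,"y": 0,"z": 115},{"x": 0,"y": 0,"z": 115}])

```text
invalid input at $.commands[0]: expected keys x, y, z, twist
```

```bash
python3 - <<'E'
from h import *
np.set_printoptions(precision=1,suppress=True)
im=cams.camera("side")[:,:,::-1]
p,r=tool();s=get_state();print(p,s["eef_rot"],s["gripper_width"])
print("tip c",pix("side",p+r[:,2]*190), "grasp",pix("side",p+r[:,2]*171))
cv2.imwrite("pics/s2.png",cv2.resize(im[210:320,300:420],None,fx=5,fy=5,interpolation=cv2.INTER_CUBIC))
E
```

```text
[ 569.6 -337.5  404.2] [-3.1  0.1  0. ] 66.90108659258448
tip c [359.9 225.3] grasp [360.1 218.1]
```

View pics/s2.png

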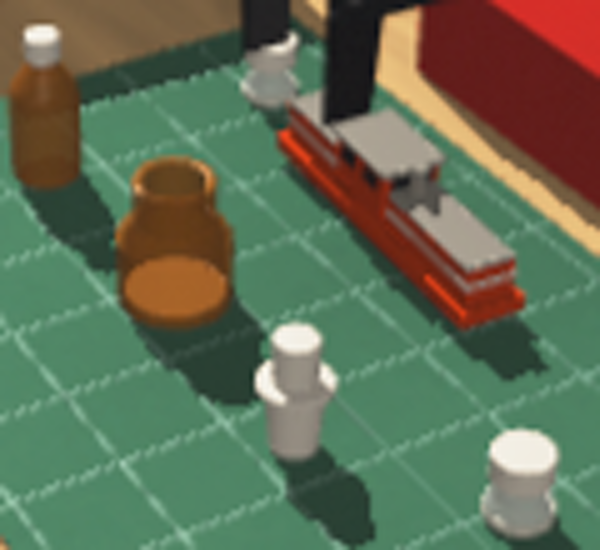

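The side crop shows finger tips at (265,52) and (348,120), with midpoint about pixel (361,226.8). The projection predicts (359.9,225.3), so the camera bias is about (+1.1,+1.5) px. The knob top is at crop (296,340) and the rim at (174,182).

```bash
python3 - <<'E'
from h import *
np.set_printoptions(precision=1,suppress=True)
print(w("side",357.7,276.1,70),w("side",333.2,244.5,79))
p,r=tool(); print(r)
for q in([567,-338.7],[578,-202]): print(r.T@(np.array([*q,p[2]])-p))
E
```

```text
[ 568.5 -336.9   70. ] [ 579.5 -198.6   79. ]
[[ 1.  -0.1  0. ]
 [-0.1 -1.   0. ]
 [-0.  -0.  -1. ]]
[-2.6  1.3 -0. ]
[   1.1 -135.8    0.1]
```

send_rows(commands=[{"x": -1,"y": 0,"z": 25,"twist": 0},{"x": -2,"y": 0,"z": 55,"twist": 0},{"x": -2,"y": 0,"z": 85,"twist": 0},{"x": -2,"y": 0,"z": 110,"twist": 0},{"x": -2,"y": 0,"z": 130,"twist": 0},{"x": -2,"y": 0,"z": 145,"twist": 0},{"x": -2,"y": 0,"z": 157,"twist": 0},{"x": -2,"y": 0,"z": 165,"twist": 0},{"x": -2,"y": 0,"z": 168,"twist": 0},{"x": -2,"y": 0,"z": 168,"twist": 0}])

```text
clock: 2.15
position: [564.9, -340.2, 236.8]
eef_rot: [3.14, -0.087, 0.0]
wrist_force: [0.2, -0.4, 0.5]
gripper_width: 66.9
grasp_force: 0.0
```

```bash
python3 - <<'E'
from h import *
im=cams.camera("side")[:,:,::-1]
p,r=tool();print(p,get_state()["wrist_force"])
cv2.imwrite("pics/s3.png",cv2.resize(im[210:320,300:420],None,fx=5,fy=5,interpolation=cv2.INTER_CUBIC))
E
```

```text
[ 564.95379417 -340.24576557  237.22745862] [ 0.02826934  0.52629433 -0.40721903]
```

View pics/s3.png

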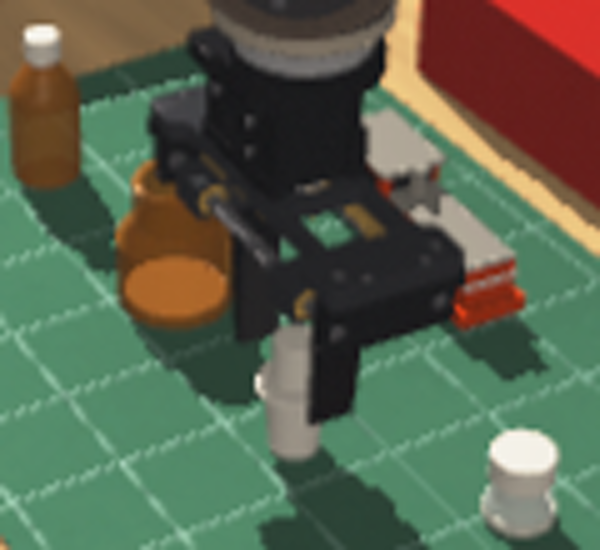

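Nothing is touched. The fingers straddle the knob, so I'll correct by about 2.5 mm, close, and check.

send_rows(commands=[{"x": 2.5,"y": -2.5,"z": 1,"twist": 0},{"x": 2.5,"y": -2.5,"z": 1,"twist": 0},{"x": 2.5,"y": -2.5,"z": 1,"twist": 0}])

```text
clock: 2.5
position: [567.6, -337.7, 236.1]
eef_rot: [3.14, -0.086, 0.001]
wrist_force: [0.8, -0.1, -0.5]
gripper_width: 66.5
grasp_force: 0.0
```

send_rows(commands=[{"x": 0,"y": 0,"z": 0,"twist": 0},{"x": 0,"y": 0,"z": 0,"twist": 0},{"x": 0,"y": 0,"z": 0,"twist": 0},{"x": 0,"y": 0,"z": 0,"twist": 0},{"x": 0,"y": 0,"z": 0,"twist": 0},{"x": 0,"y": 0,"z": 0,"twist": 0},{"x": 0,"y": 0,"z": 0,"twist": 0},{"x": 0,"y": 0,"z": 0,"twist": 0}], claw=0, force=15)

```text
clock: 3.3
position: [567.5, -337.9, 235.8]
eef_rot: [3.14, -0.087, 0.0]
wrist_force: [-0.4, -0.9, 0.4]
gripper_width: 23.8
grasp_force: 15.0
```

send_rows(commands=[{"x": 0,"y": 0,"z": -10,"twist": 0},{"x": 0,"y": 0,"z": -25,"twist": 0},{"x": 0,"y": 0,"z": -45,"twist": 0},{"x": 0,"y": 0,"z": -65,"twist": 0},{"x": 0,"y": 0,"z": -85,"twist": 0},{"x": 0,"y": 0,"z": -95,"twist": 0},{"x": 0,"y": 0,"z": -100,"twist": 0}])

```text
clock: 4.0
position: [567.4, -337.7, 337.5]
eef_rot: [3.139, -0.087, 0.003]
wrist_force: [0.5, -0.5, 0.1]
gripper_width: 23.6
grasp_force: 15.0
```

send_rows(commands=[{"x": 0,"y": -10,"z": 0,"twist": 0},{"x": 1,"y": -30,"z": 0,"twist": 0},{"x": 1,"y": -50,"z": 0,"twist": 0},{"x": 2,"y": -75,"z": 0,"twist": 0},{"x": 2,"y": -100,"z": 0,"twist": 0},{"x": 3,"y": -118,"z": 0,"twist": 0},{"x": 3,"y": -130,"z": 0,"twist": 0},{"x": 3,"y": -137.5,"z": 0,"twist": 0},{"x": 3,"y": -137.5,"z": 0,"twist": 0},{"x": 3,"y": -137.5,"z": 0,"twist": 0}])

```text
clock: 5.0
position: [578.1, -201.0, 335.7]
eef_rot: [3.14, -0.087, 0.0]
wrist_force: [0.4, -0.8, -0.1]
gripper_width: 23.7
grasp_force: 15.0
```

```bash
python3 - <<'E'
from h import *
im=cams.camera("side")[:,:,::-1]
t=cams.camera("top")[:,:,::-1]
p,r=tool();print(p,get_state()["wrist_force"],get_state()["gripper_width"])
a=cv2.resize(im[170:300,280:400],None,fx=4.6,fy=4.6,interpolation=cv2.INTER_CUBIC)
cv2.imwrite("pics/s4.png",a)
cv2.imwrite("pics/t4.png",t)
E
```

```text
[ 578.00429325 -201.40156629  335.67657162] [ 0.20975857  0.23149917 -0.26239978] 23.182932992918523
```

View pics/s4.png

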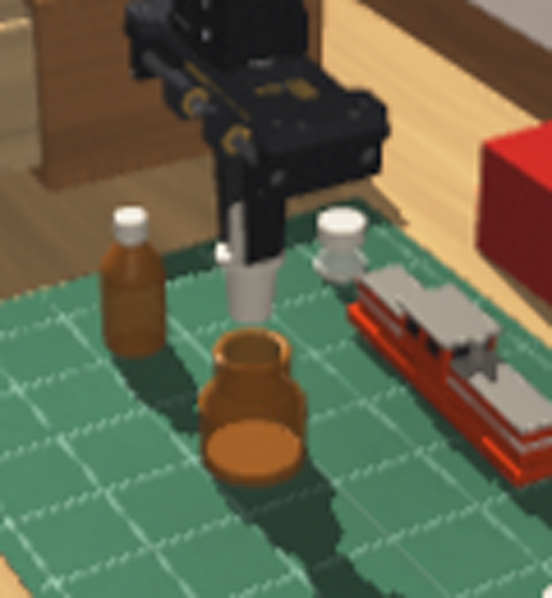

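The stopper hangs upright over the jar. Its narrow end is centred at crop (251,~312) and the rim at (252,349). I'll check that offset against projection.

```bash
python3 - <<'E'
from h import *
a=pix("side",[578,-201.4,103]);b=pix("side",[578,-201.4,79])
print((b-a)*4.6,(pix("side",[583,-201.4,79])-b)*4.6,(pix("side",[578,-196.4,79])-b)*4.6)
c=12.5
print([(pix("side",[578,-201.4+s,103])-a)[1]*4.6 for s in(-c,c)], (pix("side",[578+c,-201.4,103])-a)*4.6)
E
```

```text
[ 0.16511591 35.01248415] [ 7.50927947 -2.42135991] [-4.32134686 -4.15153561]
[np.float64(10.329815428385517), np.float64(-10.168434008283986)] [18.93108098 -5.96215864]
```

```bash
python3 - <<'E'
import cv2
im=cv2.imread("pics/s4.png")
for y in range(300,385,3): print(y,im[y,244:258].mean(0).astype(int))
print([ (x,*im[300,x]) for x in range(215,290,4)])
print([ (x,*im[352,x]) for x in list(range(205,230,3))+list(range(275,300,3))])
E
```

```text
300 [126 138 145]
303 [127 138 145]
306 [127 138 145]
309 [126 138 145]
312 [126 138 145]
315 [126 137 145]
318 [129 138 149]
321 [123 137 130]
324 [108 132 110]
327 [ 87 124 129]
330 [ 60 106 138]
333 [ 43  86 125]
336 [ 34  72 108]
339 [30 65 96]
342 [30 66 97]
345 [30 66 96]
348 [31 66 96]
351 [31 65 97]
354 [30 65 96]
357 [30 65 96]
360 [30 66 95]
363 [ 29  67 104]
366 [ 28  67 110]
369 [ 26  63 108]
372 [ 24  60 103]
375 [23 58 99]
378 [23 59 98]
381 [24 58 98]
384 [23 58 98]
[(215, np.uint8(101), np.uint8(133), np.uint8(79)), (219, np.uint8(101), np.uint8(133), np.uint8(78)), (223, np.uint8(101), np.uint8(132), np.uint8(79)), (227, np.uint8(102), np.uint8(124), np.uint8(98)), (231, np.uint8(108), np.uint8(120), np.uint8(119)), (235, np.uint8(115), np.uint8(125), np.uint8(132)), (239, np.uint8(121), np.uint8(132), np.uint8(139)), (243, np.uint8(125), np.uint8(136), np.uint8(143)), (247, np.uint8(127), np.uint8(137), np.uint8(145)), (251, np.uint8(127), np.uint8(139), np.uint8(145)), (255, np.uint8(127), np.uint8(140), np.uint8(146)), (259, np.uint8(125), np.uint8(137), np.uint8(
[... 573 characters left out ...]
217, np.uint8(63), np.uint8(122), np.uint8(179)), (220, np.uint8(48), np.uint8(102), np.uint8(159)), (223, np.uint8(37), np.uint8(76), np.uint8(117)), (226, np.uint8(33), np.uint8(64), np.uint8(94)), (229, np.uint8(31), np.uint8(59), np.uint8(85)), (275, np.uint8(29), np.uint8(55), np.uint8(79)), (278, np.uint8(32), np.uint8(61), np.uint8(86)), (281, np.uint8(53), np.uint8(103), np.uint8(153)), (284, np.uint8(57), np.uint8(121), np.uint8(190)), (287, np.uint8(46), np.uint8(105), np.uint8(166)), (290, np.uint8(60), np.uint8(102), np.uint8(126)), (293, np.uint8(81), np.uint8(112), np.uint8(89)), (296, np.uint8(93), np.uint8(126), np.uint8(79)), (299, np.uint8(99), np.uint8(130), np.uint8(76))]
```

send_rows(commands=[{"x": -0.5,"y": 2,"z": 5,"twist": 0},{"x": -0.5,"y": 2,"z": 12,"twist": 0},{"x": -0.5,"y": 2,"z": 18,"twist": 0},{"x": -0.5,"y": 2,"z": 23,"twist": 0},{"x": -0.5,"y": 2,"z": 28,"twist": 0},{"x": -0.5,"y": 2,"z": 33,"twist": 0},{"x": -0.5,"y": 2,"z": 36,"twist": 0},{"x": -0.5,"y": 2,"z": 39,"twist": 0},{"x": -0.5,"y": 2,"z": 40,"twist": 0},{"x": -0.5,"y": 2,"z": 40,"twist": 0}])

```text
clock: 6.1
position: [577.5, -202.6, 295.7]
eef_rot: [3.14, -0.087, -0.0]
wrist_force: [-0.8, 0.5, 0.3]
gripper_width: 23.3
grasp_force: 15.0
```

send_rows(commands=[{"x": 0,"y": 0,"z": 2,"twist": 0},{"x": 0,"y": 0,"z": 4,"twist": 0},{"x": 0,"y": 0,"z": 6,"twist": 0},{"x": 0,"y": 0,"z": 8,"twist": 0},{"x": 0,"y": 0,"z": 10,"twist": 0},{"x": 0,"y": 0,"z": 12,"twist": 0},{"x": 0,"y": 0,"z": 12,"twist": 0}])

```text
clock: 6.8
position: [577.4, -202.6, 283.4]
eef_rot: [-3.14, 0.087, 0.001]
wrist_force: [0.4, -0.4, 0.1]
gripper_width: 23.9
grasp_force: 15.0
```

send_rows(commands=[{"x": 0,"y": 0,"z": 1,"twist": 0},{"x": 0,"y": 0,"z": 2,"twist": 0},{"x": 0,"y": 0,"z": 3,"twist": 0},{"x": 0,"y": 0,"z": 4,"twist": 0},{"x": 0,"y": 0,"z": 5,"twist": 0},{"x": 0,"y": 0,"z": 6,"twist": 0},{"x": 0,"y": 0,"z": 6,"twist": 0}])

```text
clock: 7.5
position: [577.4, -202.6, 277.6]
eef_rot: [-3.14, 0.087, 0.0]
wrist_force: [0.3, -0.3, 0.7]
gripper_width: 23.6
grasp_force: 15.0
```

send_rows(commands=[{"x": 0,"y": 0,"z": 0.5,"twist": 0},{"x": 0,"y": 0,"z": 1,"twist": 0},{"x": 0,"y": 0,"z": 1.5,"twist": 0},{"x": 0,"y": 0,"z": 2,"twist": 0},{"x": 0,"y": 0,"z": 2,"twist": 0}])

```text
clock: 8.0
position: [577.5, -202.6, 275.9]
eef_rot: [3.14, -0.087, 0.0]
wrist_force: [-0.1, 0.6, 0.6]
gripper_width: 23.8
grasp_force: 15.0
```

send_rows(commands=[{"x": 0,"y": 0,"z": 0.5,"twist": 0},{"x": 0,"y": 0,"z": 1,"twist": 0},{"x": 0,"y": 0,"z": 1,"twist": 0}])

```text
clock: 8.3
position: [577.4, -202.7, 275.6]
eef_rot: [3.14, -0.087, 0.001]
wrist_force: [-2.3, -0.7, 8.2]
gripper_width: 23.7
grasp_force: 15.0
```

Contact at 275.6 mm against a predicted home height of 275.8, so the stopper is seated. Release and check.

send_rows(commands=[{"x": 0,"y": 0,"z": 0,"twist": 0},{"x": 0,"y": 0,"z": 0,"twist": 0},{"x": 0,"y": 0,"z": 0,"twist": 0},{"x": 0,"y": 0,"z": 0,"twist": 0},{"x": 0,"y": 0,"z": 0,"twist": 0},{"x": 0,"y": 0,"z": 0,"twist": 0},{"x": 0,"y": 0,"z": 0,"twist": 0}], claw=0.8)

```text
clock: 9.0
position: [577.5, -202.6, 274.7]
eef_rot: [3.14, -0.087, 0.0]
wrist_force: [0.7, 0.5, -0.3]
gripper_width: 73.2
grasp_force: 0.0
```

```bash
python3 - <<'E'
from h import *
im=cams.camera("side")[:,:,::-1]
p,r=tool();s=get_state();print(p,s["wrist_force"],s["gripper_width"])
cv2.imwrite("pics/s5.png",cv2.resize(im[190:290,290:390],None,fx=6,fy=6,interpolation=cv2.INTER_CUBIC))
E
```

```text
[ 577.45795806 -202.6506389   274.7138514 ] [-0.7817854  -0.7481402   0.44556616] 74.8409345421628
```

View pics/s5.png

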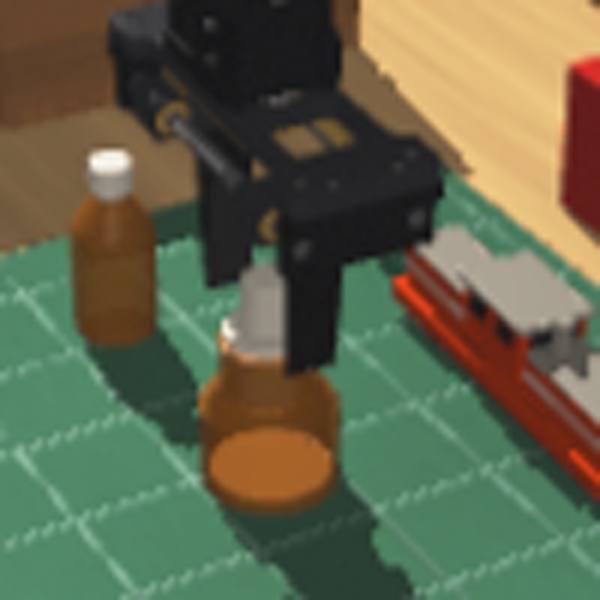

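The flange sits on the rim at crop (265,340), upright and home. Next: go down, grip the neck, and lift.

send_rows(commands=[{"x": 0,"y": 0,"z": 5,"twist": 0},{"x": 0,"y": 0,"z": 11,"twist": 0},{"x": 0,"y": 0,"z": 17,"twist": 0},{"x": 0,"y": 0,"z": 22,"twist": 0},{"x": 0,"y": 0,"z": 26,"twist": 0},{"x": 0,"y": 0,"z": 28,"twist": 0},{"x": 0,"y": 0,"z": 28,"twist": 0}])

```text
clock: 9.75
position: [577.5, -202.7, 246.4]
eef_rot: [-3.14, 0.087, 0.001]
wrist_force: [-0.3, -0.1, -1.0]
gripper_width: 76.2
grasp_force: 0.0
```

send_rows(commands=[{"x": 0,"y": 0,"z": 0,"twist": 0},{"x": 0,"y": 0,"z": 0,"twist": 0},{"x": 0,"y": 0,"z": 0,"twist": 0},{"x": 0,"y": 0,"z": 0,"twist": 0},{"x": 0,"y": 0,"z": 0,"twist": 0},{"x": 0,"y": 0,"z": 0,"twist": 0},{"x": 0,"y": 0,"z": 0,"twist": 0}], claw=0, force=25)

```text
clock: 10.45
position: [577.5, -202.7, 246.9]
eef_rot: [3.14, -0.087, 0.0]
wrist_force: [0.2, -0.6, 1.6]
gripper_width: 46.0
grasp_force: 25.0
```

send_rows(commands=[{"x": 0,"y": 0,"z": -6,"twist": 0},{"x": 0,"y": 0,"z": -18,"twist": 0},{"x": 0,"y": 0,"z": -36,"twist": 0},{"x": 0,"y": 0,"z": -58,"twist": 0},{"x": 0,"y": 0,"z": -82,"twist": 0},{"x": 0,"y": 0,"z": -106,"twist": 0},{"x": 0,"y": 0,"z": -128,"twist": 0},{"x": 0,"y": 0,"z": -146,"twist": 0},{"x": 0,"y": 0,"z": -158,"twist": 0},{"x": 0,"y": 0,"z": -165,"twist": 0}])

```text
clock: 11.45
position: [577.3, -202.5, 413.1]
eef_rot: [3.14, -0.087, 0.002]
wrist_force: [0.4, -0.3, -3.2]
gripper_width: 45.9
grasp_force: 25.0
```

send_rows(commands=[{"x": -1,"y": -6,"z": 0,"twist": 0},{"x": -2,"y": -18,"z": 0,"twist": 0},{"x": -4,"y": -36,"z": 0,"twist": 0},{"x": -7,"y": -58,"z": 0,"twist": 0},{"x": -10,"y": -84,"z": 0,"twist": 0},{"x": -13,"y": -111,"z": 0,"twist": 0},{"x": -17,"y": -139,"z": 0,"twist": 0},{"x": -20,"y": -167,"z": 0,"twist": 0},{"x": -24,"y": -195,"z": 0,"twist": 0},{"x": -27,"y": -223,"z": 0,"twist": 0}])

```text
clock: 12.45
position: [562.0, 24.0, 411.1]
eef_rot: [-3.14, 0.085, 0.002]
wrist_force: [-0.3, 0.2, -1.3]
gripper_width: 46.4
grasp_force: 25.0
```

send_rows(commands=[{"x": -3,"y": -28,"z": 0,"twist": 0},{"x": -7,"y": -56,"z": 0,"twist": 0},{"x": -10,"y": -84,"z": 0,"twist": 0},{"x": -14,"y": -112,"z": 0,"twist": 0},{"x": -17,"y": -140,"z": 0,"twist": 0},{"x": -21,"y": -168,"z": 0,"twist": 0},{"x": -24,"y": -196,"z": 0,"twist": 0},{"x": -27,"y": -222,"z": 0,"twist": 0},{"x": -29,"y": -242,"z": 0,"twist": 0},{"x": -31,"y": -252,"z": 0,"twist": 0}])

```text
clock: 13.45
position: [544.6, 277.3, 411.0]
eef_rot: [3.14, -0.083, -0.002]
wrist_force: [-0.4, -0.9, -2.9]
gripper_width: 46.3
grasp_force: 25.0
```

```bash
python3 - <<'E'
from h import *
t=cams.camera("top")[:,:,::-1]
p,r=tool();s=get_state();print(p,s["eef_rot"],s["wrist_force"],s["gripper_width"],s["joint_positions"])
cv2.imwrite("pics/t6.png",cv2.resize(t[90:340,60:360],None,fx=2.4,fy=2.4,interpolation=cv2.INTER_CUBIC))
E
```

```text
[544.51524617 277.60277375 411.02511924] [ 3.14047978e+00 -8.31131907e-02 -1.89966944e-03] [-1.33067864  1.08014419 -3.50671245] 46.044172050524914 [3.63378089e-01 4.65267873e-01 1.58643459e+00 5.04865247e-04
 1.09101370e+00 1.98685902e+00]
```

View pics/t6.png

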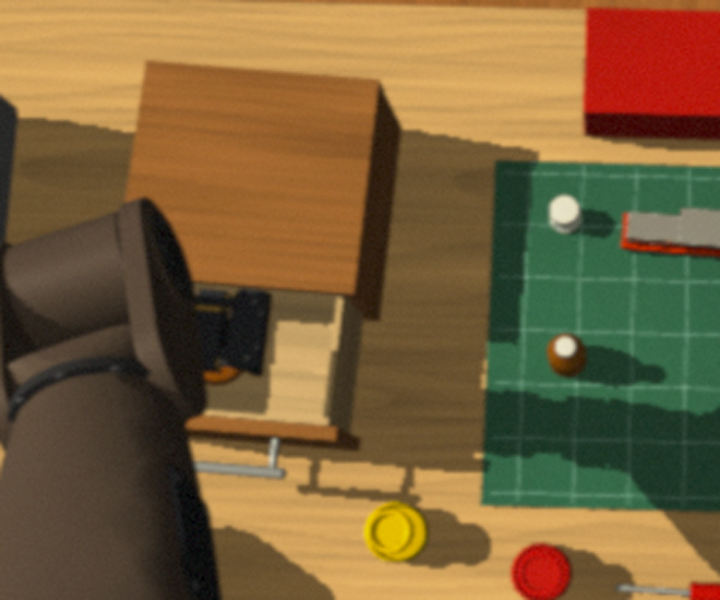

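The jar is centred over the open part of the drawer, clear of both the panel and the cabinet top.

send_rows(commands=[{"x": 0,"y": 0,"z": 6,"twist": 0},{"x": 0,"y": 0,"z": 18,"twist": 0},{"x": 0,"y": 0,"z": 36,"twist": 0},{"x": 0,"y": 0,"z": 56,"twist": 0},{"x": 0,"y": 0,"z": 76,"twist": 0},{"x": 0,"y": 0,"z": 96,"twist": 0},{"x": 0,"y": 0,"z": 114,"twist": 0},{"x": 0,"y": 0,"z": 128,"twist": 0},{"x": 0,"y": 0,"z": 135,"twist": 0},{"x": 0,"y": 0,"z": 138,"twist": 0}])

```text
clock: 14.5
position: [545.8, 274.4, 272.9]
eef_rot: [3.14, -0.088, -0.001]
wrist_force: [0.5, -1.0, -2.7]
gripper_width: 45.8
grasp_force: 25.0
```

send_rows(commands=[{"x": 0,"y": 0,"z": 1,"twist": 0},{"x": 0,"y": 0,"z": 2,"twist": 0},{"x": 0,"y": 0,"z": 3,"twist": 0},{"x": 0,"y": 0,"z": 4,"twist": 0},{"x": 0,"y": 0,"z": 5,"twist": 0},{"x": 0,"y": 0,"z": 6,"twist": 0},{"x": 0,"y": 0,"z": 6.5,"twist": 0},{"x": 0,"y": 0,"z": 6.5,"twist": 0}])

```text
clock: 15.3
position: [545.7, 274.8, 267.1]
eef_rot: [3.14, -0.087, -0.0]
wrist_force: [0.4, 0.2, -3.2]
gripper_width: 45.8
grasp_force: 25.0
```

send_rows(commands=[{"x": 0,"y": 0,"z": 0.5,"twist": 0},{"x": 0,"y": 0,"z": 1,"twist": 0},{"x": 0,"y": 0,"z": 1,"twist": 0}])

```text
clock: 15.6
position: [545.7, 274.8, 266.1]
eef_rot: [3.14, -0.087, -0.0]
wrist_force: [-0.9, 1.0, -2.5]
gripper_width: 45.9
grasp_force: 25.0
```

send_rows(commands=[{"x": 0,"y": 0,"z": 0.5,"twist": 0},{"x": 0,"y": 0,"z": 0.5,"twist": 0}])

```text
clock: 15.8
position: [545.8, 274.8, 265.9]
eef_rot: [3.14, -0.087, 0.0]
wrist_force: [-0.6, -0.2, -0.7]
gripper_width: 46.2
grasp_force: 25.0
```

send_rows(commands=[{"x": 0,"y": 0,"z": 0.5,"twist": 0},{"x": 0,"y": 0,"z": 0.5,"twist": 0}])

```text
clock: 16.0
position: [545.9, 274.8, 265.8]
eef_rot: [-3.14, 0.087, -0.002]
wrist_force: [-1.7, -1.1, 3.9]
gripper_width: 45.8
grasp_force: 25.0
```

send_rows(commands=[{"x": 0,"y": 0,"z": 0,"twist": 0},{"x": 0,"y": 0,"z": 0,"twist": 0},{"x": 0,"y": 0,"z": 0,"twist": 0},{"x": 0,"y": 0,"z": 0,"twist": 0},{"x": 0,"y": 0,"z": 0,"twist": 0},{"x": 0,"y": 0,"z": 0,"twist": 0}], claw=0.8)

```text
clock: 16.6
position: [545.7, 274.9, 265.1]
eef_rot: [3.14, -0.087, -0.0]
wrist_force: [-0.4, -0.5, 0.1]
gripper_width: 76.0
grasp_force: 0.0
```

send_rows(commands=[{"x": 0,"y": 0,"z": -5,"twist": 0},{"x": 0,"y": 0,"z": -15,"twist": 0},{"x": 0,"y": 0,"z": -30,"twist": 0},{"x": 0,"y": 0,"z": -48,"twist": 0},{"x": 0,"y": 0,"z": -66,"twist": 0},{"x": 0,"y": 0,"z": -82,"twist": 0},{"x": 0,"y": 0,"z": -96,"twist": 0},{"x": 0,"y": 0,"z": -106,"twist": 0},{"x": 0,"y": 0,"z": -110,"twist": 0}])

```text
clock: 17.5
position: [545.7, 274.8, 376.4]
eef_rot: [-3.14, 0.087, -0.002]
wrist_force: [-1.1, 0.3, -0.8]
gripper_width: 76.3
grasp_force: 0.0
```

send_rows(commands=[{"x": -6,"y": 0,"z": 0,"twist": 0},{"x": -18,"y": 0,"z": 0,"twist": 0},{"x": -36,"y": 0,"z": 0,"twist": 0},{"x": -56,"y": 0,"z": 0,"twist": 0},{"x": -78,"y": 0,"z": 0,"twist": 0},{"x": -100,"y": 0,"z": 0,"twist": 0},{"x": -120,"y": 0,"z": 0,"twist": 0},{"x": -136,"y": 0,"z": 0,"twist": 0},{"x": -146,"y": 0,"z": 0,"twist": 0},{"x": -150,"y": 0,"z": 0,"twist": 0}], claw=0)

```text
clock: 18.5
position: [395.1, 283.2, 375.2]
eef_rot: [3.14, -0.086, -0.0]
wrist_force: [0.6, -0.1, -0.6]
gripper_width: 2.8
grasp_force: 0.0
```

send_rows(commands=[{"x": 0,"y": 0,"z": 5,"twist": 0},{"x": 0,"y": 0,"z": 15,"twist": 0},{"x": 0,"y": 0,"z": 30,"twist": 0},{"x": 0,"y": 0,"z": 46,"twist": 0},{"x": 0,"y": 0,"z": 62,"twist": 0},{"x": 0,"y": 0,"z": 75,"twist": 0},{"x": 0,"y": 0,"z": 83,"twist": 0},{"x": 0,"y": 0,"z": 87,"twist": 0},{"x": 0,"y": 0,"z": 87,"twist": 0}])

```text
clock: 19.4
position: [396.2, 283.1, 287.6]
eef_rot: [3.14, -0.087, -0.001]
wrist_force: [0.1, -0.2, 0.5]
gripper_width: 0.4
grasp_force: 0.0
```

```bash
python3 - <<'E'
from h import *
t=cams.camera("top")[:,:,::-1]
p,r=tool();s=get_state();print(p,s["eef_rot"],s["wrist_force"],s["gripper_width"])
cv2.imwrite("pics/t7.png",cv2.resize(t[150:320,60:260],None,fx=3.5,fy=3.5,interpolation=cv2.INTER_CUBIC))
E
```

```text
[396.17704812 283.10886787 288.12722316] [ 3.14024935e+00 -8.69077767e-02 -8.03067452e-05] [-0.32290575  0.15978704  0.32494882] 0.2902098889621133
```

View pics/t7.png

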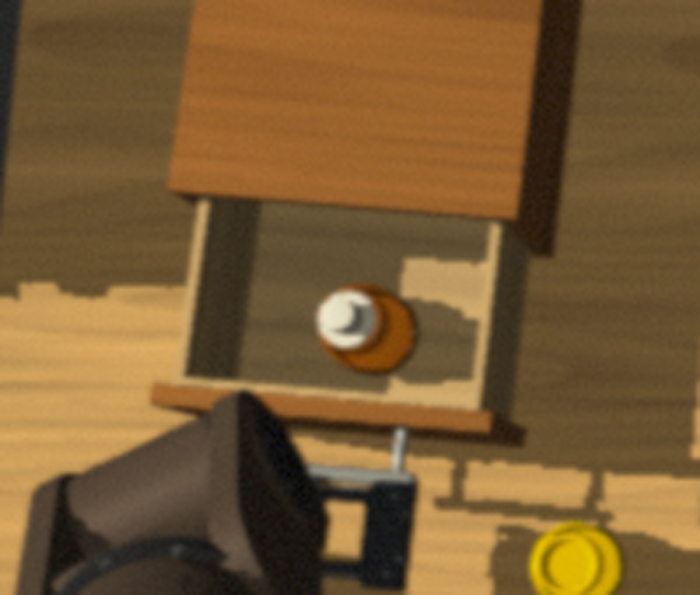

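The jar stands upright in the drawer with the stopper's flange at crop (348,318), seated concentrically. The closed fingers are in front of the handle. Now push gently.

send_rows(commands=[{"x": 4,"y": 0,"z": 0,"twist": 0},{"x": 10,"y": 0,"z": 0,"twist": 0},{"x": 15,"y": 0,"z": 0,"twist": 0},{"x": 18,"y": 0,"z": 0,"twist": 0},{"x": 20,"y": 0,"z": 0,"twist": 0},{"x": 22,"y": 0,"z": 0,"twist": 0},{"x": 24,"y": 0,"z": 0,"twist": 0},{"x": 26,"y": 0,"z": 0,"twist": 0},{"x": 29,"y": 0,"z": 0,"twist": 0},{"x": 33,"y": 0,"z": 0,"twist": 0}])

```text
clock: 20.45
position: [429.0, 281.3, 288.2]
eef_rot: [3.14, -0.086, -0.0]
wrist_force: [-1.5, 0.6, 0.7]
gripper_width: 0.6
grasp_force: 0.6
```

send_rows(commands=[{"x": 5,"y": 0,"z": 0,"twist": 0},{"x": 11,"y": 0,"z": 0,"twist": 0},{"x": 18,"y": 0,"z": 0,"twist": 0},{"x": 25,"y": 0,"z": 0,"twist": 0},{"x": 32,"y": 0,"z": 0,"twist": 0},{"x": 39,"y": 0,"z": 0,"twist": 0},{"x": 46,"y": 0,"z": 0,"twist": 0},{"x": 53,"y": 0,"z": 0,"twist": 0},{"x": 60,"y": 0,"z": 0,"twist": 0},{"x": 67,"y": 0,"z": 0,"twist": 0}])

```text
clock: 21.45
position: [496.4, 277.5, 288.2]
eef_rot: [3.14, -0.087, -0.0]
wrist_force: [-1.5, -0.2, 0.0]
gripper_width: 0.5
grasp_force: 0.6
```

Pushing steadily at about 1.5 N. Continue, slowing towards the end.

send_rows(commands=[{"x": 7,"y": 0,"z": 0,"twist": 0},{"x": 14,"y": 0,"z": 0,"twist": 0},{"x": 21,"y": 0,"z": 0,"twist": 0},{"x": 27,"y": 0,"z": 0,"twist": 0},{"x": 32,"y": 0,"z": 0,"twist": 0},{"x": 36,"y": 0,"z": 0,"twist": 0},{"x": 40,"y": 0,"z": 0,"twist": 0},{"x": 43,"y": 0,"z": 0,"twist": 0},{"x": 46,"y": 0,"z": 0,"twist": 0},{"x": 49,"y": 0,"z": 0,"twist": 0}])

```text
clock: 22.45
position: [544.9, 274.9, 288.2]
eef_rot: [3.14, -0.087, -0.0]
wrist_force: [-1.3, -1.0, -0.8]
gripper_width: 0.7
grasp_force: 0.6
```

send_rows(commands=[{"x": 2,"y": 0,"z": 0,"twist": 0},{"x": 4,"y": 0,"z": 0,"twist": 0},{"x": 6,"y": 0,"z": 0,"twist": 0}])

```text
clock: 22.75
position: [550.8, 274.6, 288.2]
eef_rot: [3.14, -0.087, -0.0]
wrist_force: [-6.9, 0.6, 1.6]
gripper_width: 0.7
grasp_force: 4.1
```

send_rows(commands=[{"x": 1,"y": 0,"z": 0,"twist": 0},{"x": 2,"y": 0,"z": 0,"twist": 0}])

```text
clock: 22.95
position: [551.7, 274.6, 288.1]
eef_rot: [3.14, -0.087, -0.007]
wrist_force: [-14.8, 0.9, 7.7]
gripper_width: 0.4
grasp_force: 7.3
```

send_rows(commands=[{"x": 0.5,"y": 0,"z": 0,"twist": 0},{"x": 0.5,"y": 0,"z": 0,"twist": 0},{"x": 0.5,"y": 0,"z": 0,"twist": 0}])

```text
clock: 23.25
position: [551.8, 274.6, 288.1]
eef_rot: [3.139, -0.086, -0.008]
wrist_force: [-12.6, 1.1, 5.9]
gripper_width: 0.7
grasp_force: 6.7
```

send_rows(commands=[{"x": -2,"y": 0,"z": 0,"twist": 0},{"x": -5,"y": 0,"z": 0,"twist": 0},{"x": -10,"y": 0,"z": 0,"twist": 0},{"x": -20,"y": 0,"z": 0,"twist": 0},{"x": -35,"y": 0,"z": 0,"twist": 0},{"x": -55,"y": 0,"z": 0,"twist": 0},{"x": -75,"y": 0,"z": 0,"twist": 0},{"x": -95,"y": 0,"z": 0,"twist": 0},{"x": -110,"y": 0,"z": 0,"twist": 0},{"x": -115,"y": 0,"z": 0,"twist": 0}])

```text
clock: 24.25
position: [437.0, 280.9, 288.4]
eef_rot: [3.14, -0.086, -0.0]
wrist_force: [0.1, -0.5, 0.5]
gripper_width: 0.8
grasp_force: 0.0
```

send_rows(commands=[{"x": 0,"y": 10,"z": -5,"twist": 0},{"x": 0,"y": 30,"z": -15,"twist": 0},{"x": 0,"y": 60,"z": -35,"twist": 0},{"x": 0,"y": 95,"z": -60,"twist": 0},{"x": 0,"y": 130,"z": -85,"twist": 0},{"x": 0,"y": 165,"z": -105,"twist": 0},{"x": 0,"y": 200,"z": -115,"twist": 0},{"x": 0,"y": 230,"z": -120,"twist": 0},{"x": 0,"y": 245,"z": -120,"twist": 0},{"x": 0,"y": 250,"z": -120,"twist": 0}])

```text
clock: 25.25
position: [424.7, 29.2, 408.8]
eef_rot: [3.14, -0.091, 0.002]
wrist_force: [0.3, 0.3, -0.3]
gripper_width: 0.5
grasp_force: 0.0
```

```bash
python3 - <<'E'
from h import *
t=cams.camera("top")[:,:,::-1].astype(int)
cv2.imwrite("pics/t8.png",t)
print(get_state()["position"])
# cab frame: front of top board centre (617,270.5), axis (.9985,-.055); profiles along x at offsets in y
for oy in(-20,-70):
    print("offset y",oy)
    for dx in range(-66,12,3):
        P=[617+dx*.9985+oy*-.0+ -(-oy)*.055*1, 270.5-dx*.055+oy,138]
        u,v=pix("top",P); print(dx,round(u),round(v),t[int(round(v)),int(round(u))][::-1],end=" | ")
    print()
E
```

```text
[424.76154519  29.5967694  408.54724663]
offset y -20
-66 164 237 [209 162  93] | -63 164 236 [206 159  91] | -60 164 235 [196 152  88] | -57 165 234 [162 132  87] | -54 165 232 [144 141 126] | -51 165 231 [148 147 132] | -48 165 230 [152 141 119] | -45 165 229 [181 147  97] | -42 165 227 [142 111  67] | -39 166 226 [109  84  49] | -36 166 225 [110  85  50] | -33 166 224 [92 68 38] | -30 166 223 [65 45 26] | -27 166 221 [51 32 18] | -24 166 220 [50 32 14] | -21 166 219 [52 34 17] | -18 167 218 [51 33 16] | -15 167 216 [92 59 29] | -12 167 215 [139  89  41] | -9 167 214 [153  98  44] | -6 167 213 [155  99  45] | -3 167 212 [158 100  44] | 0 168 210 [107  67  31] | 3 168 209 [104  66  27] | 6 168 208 [143  89  41] | 9 168 207 [156  97  48] | 
offset y -70
-66 185 239 [197 152  84] | -63 185 238 [205 158  90] | -60 185 236 [191 149  85] | -57 185 235 [162 125  77] | -54 185 234 [134 107  73] | -51 186 233 [178 140  84] | -48 186 232 [179 139  81] | -45 186 230 [114  88  52] | -42 186 229 [104  81  46] | -39 186 228 [106  80  44] | -36 186 227 [107  84  48] | -33 187 225 [69 47 29] | -30 187 224 [52 35 19] | -27 187 223 [52 30 15] | -24 187 222 [53 35 19] | -21 187 221 [49 27  7] | -18 187 219 [55 39 22] | -15 187 218 [83 51 25] | -12 188 217 [134  84  39] | -9 188 216 [150  94  42] | -6 188 214 [153  97  45] | -3 188 213 [149  95  44] | 0 188 212 [135  90  44] | 3 188 211 [112  73  36] | 6 188 210 [138  90  39] | 9 189 208 [151  96  42] | [ WARN:0@2.326] global loadsave.cpp:1063 imwrite_ Unsupported depth image for selected encoder is fallbacked to CV_8U.
```

The panel now butts against the top board, with its outer face about 14 mm ahead (expected 13.5). The push also ended at a firm stop. The drawer is shut and the arm is clear.

send_rows(commands=[{"x": 0,"y": 0,"z": 0,"twist": 0},{"x": 0,"y": 0,"z": 0,"twist": 0},{"x": 0,"y": 0,"z": 0,"twist": 0},{"x": 0,"y": 0,"z": 0,"twist": 0}])

```text
clock: 25.7
position: [424.7, 31.7, 408.1]
eef_rot: [3.14, -0.085, -0.0]
wrist_force: [0.3, 0.1, -0.1]
gripper_width: 0.5
grasp_force: 0.0
```

```bash
python3 -c "
from cell import ticket
print(ticket.close_job())"
```

```text
the job is handed in; nothing more can be done
None
```

The jar is stoppered and standing upright in the fully shut drawer, and the job was handed in at about 26 s; the stopper was last seen home just before the drawer closed.

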